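# Change the battery of the portable suction unit

### The arm

A 7-joint arm with a two-finger parallel gripper is mounted at the origin on the work surface. World frame = base frame: x ahead of the robot, y to its left, z up, the work surface at z = 0. Lengths are in m, angles in rad, forces in N, time in s.
With the tool pointing down it reaches from about 0.425 to 0.95 m from the base axis. Payload 4.7 kg.
Tool frame: the origin (TCP) lies on the centre line of the jaws, within the pads' length; the fingertips stand robot.nose_length ahead of it and the grasp point (between the pads) lies 8 mm behind it (robot.nose_length is the distance from the TCP to the fingertips, in m); z points along the fingers, x is the direction in which the jaws open and shut, and the axes are right-handed (so a half turn about z gives the same grasp; the last joint's range is limited). The gripper opens to 85 mm and grips with 20 to 120 N. Pads are 22 mm wide; open, the fingers measure 114 mm over their backs; the gripper's body (76 mm by 85 mm) begins 54 mm behind the grasp point. The pads swing forward as they close: fully open they stand 13 mm farther back than shut.
Start: joints at [1.302, 0.469, -0.049, 1.532, 0.024, 1.141, -0.082], TCP at [0.16, -0.656, 0.242] pointing down, gripper open.
Joint ranges: [-2.59, 2.59], [-0.33, 1.99], [-1.39, 1.29], [0.1, 2.45], [-1.04, 4.18], [0.21, 1.99], [-2.66, 2.66]. Speed limits (rad/s): [2.57, 2.57, 3.14, 3.14, 3.14, 3.14, 3.14].

### API

Orientations are given as [roll, pitch, yaw] about the fixed x, y, z axes, in that order (R = Rz(yaw) Ry(pitch) Rx(roll)).
In Python, from plant import robot gives the robot as it stands. Calls block until the motion is done:
- robot.goto(position, orientation): joint-space move of the TCP to a pose.
- robot.move_straight(position, vel=0.15, attitude=None, contact_N=None): straight line of the TCP; attitude=None keeps the orientation; vel is the mean speed in m/s. With contact_N (N) it stops when the force on the tool has changed by that much, and returns True; else False.
- robot.move_joints(angles): joint-space move.
- robot.grip(opening, strength=None): opening from 0.0 (shut) to 1.0 (fully open); strength is the grip in N (None keeps the last); returns when the fingers have stopped.
- robot.sleep(seconds).
- robot.inverse_kinematics(position, orientation): joint angles nearest the present ones, or None.
- robot.sense(): the state.
- robot.grab_frame(name): name is "scene" or "top" or "wrist"; returns a dict with "image" (480x640x3 uint8, red, green, blue), "range_z" (480x640 float32, m along the optical axis (not along the pixel's ray), 0 where there is no reading), "fx", "fy", "cx", "cy" (pixels), "R" (3x3) and "t" (3): a world point X has camera coordinates R X + t. Camera axes: x right, y down, z forward; pixel columns grow to the right and rows downward; lengths in m; the calibration is good to about 2 mm. A picture is of the moment at which its call begins.
A pose or a line that the arm cannot do raises robot.IKError and nothing moves.
- robot.close_job(): hands the job in, once; it reports no verdict.
The state is a dict: "t": time; "joint_pos": joint angles; "joint_velocities": joint speeds; "effort": joint torques, N m; "tcp_pos": TCP position; "tcp_rot": TCP orientation; "wrist_force": force on the tool from outside, world axes, zero at the start; "torque": the same for the moment, N m; "opening": opening from 0.0 (shut) to 1.0 (fully open).
Only numpy, scipy, OpenCV 4.12 (cv2) and the standard library are available. Lean on these libraries where they do the work, as an engineer would, in place of code of your own. Each camera call takes 0.05 s, during which the arm holds its last target. There are 200 camera calls.

### The job

The suction unit's battery is flat (red light): press the orange catch so that the pack springs a little way up its rail, slide it up off the rail and set it down gently, the right way up, in a bay of the white charger. Take the charged pack (green light) from the charger and slide it down the rail, contacts first, until it is fully home and the catch clicks up behind it. Leave the other things on the counter as they are.

Things in the scene. Friction and masses are not known exactly. Their poses are not given: they have to be found in the camera images.
- suction_unit: portable suction unit with pump housing, gauge and clear jar, fixed. Origin on the counter straight below the middle of the seated battery; x level, towards the housing (the rail climbs this way), z up. Housing and jar begin at x = 80 mm, are up to 190 mm high and reach from y = -105 to 115 mm
- rail: sloping battery rail on the unit, climbing at 25 degrees. Origin on the deck under the middle of the seated pack; x up the slope, y across, z square to the deck. Deck 94 mm wide, x = -46 to 102 mm; end stop 24 mm high, face at x = -38. A pack seats with its middle at x = 0; from x = 59 mm up it can be set on or lifted straight off. At x = 32 to 84 the middle 48 mm of the deck is a 12 mm deep well
- rail_mouth (a point): where the two aluminium channels of the rail begin, on the deck, at rail x = 9 mm; axes as the rail. From here down to the stop their walls stand at y = +-29.5 mm and their lips reach in to y = +-24 mm, 6.5 to 10.5 mm above the deck, over the pack's flange. Just above, the lips curl up to 16 mm within 12 mm, and the walls (7 mm high) flare out to y = +-36 mm within 38 mm
- catch_top (a point): top of the orange spring catch, 34 mm wide, in the well of the rail; axes as the rail. Point centred across, 18 mm up the slope from the steep face that holds the pack (rail x = 36 mm). The top is flat from 18 mm below to 2 mm above this point along the slope, then falls away for 18 mm. Press it square to the deck (rail -z) to let the pack go
- catch (a joint): travel of the catch, m: 0 = up, 6 mm above the deck, its steep face behind the seated pack; 0.006 = level with the deck; 0.009 = fully down. 3 N to start, 5.3 N fully down. It springs up by itself; a pack coming down the slope, or set down on it, pushes it down
- ejector (a joint): travel of the steel spring ejector at the end stop, m: 0 = out, 0.012 = pack held by the catch, 0.014 = pack against the stop. It pushes the pack up the slope with 4.2 N (out) to 8.4 N; once the catch has been pressed and let go the pack stands about 10 mm up the rail. Seating a pack takes up to about 17 N
- flat_pack_centre (a point): middle, half-way up, of the flat battery pack (red light), seated in the rail at the start. Each pack: 72 mm along x, 56 mm high, 0.3 to 0.48 kg; black base flange 56 mm wide, 5 mm thick, its underside 28 mm below this point; grey body 44 mm wide, its top 4 mm above this point; blue handle on top. x runs from the brass contact end (front) to the end with the light, z up through the handle
- flat_pack_grip (a point): middle of the blue handle bar on the flat pack, 21 mm above the pack's centre; axes as the pack. The bar runs along y: 44 mm long, 12 mm thick along x, 14 mm high, with an open window 10 mm high under it between two 8 mm legs. It is gripped across its thickness (along x)
- charged_pack_centre (a point): middle, half-way up, of the charged battery pack (green light), at the start in a bay of the charger; same shape and axes as the flat pack
- charged_pack_grip (a point): middle of the blue handle bar on the charged pack, 21 mm above its centre, just like that of the flat pack
- charged_pack_front (a point): the charged pack's front (brass contacts), 36 mm from its middle towards -x, 2.5 mm above its underside. It goes down the rail first
- flat_pack: the flat pack again, origin at the middle of its underside, 28 mm below its centre; same axes
- charged_pack: the charged pack again, origin at the middle of its underside, 28 mm below its centre; same axes
- charger: white flat two-bay charger, fixed, 100 x 168 mm. Origin on the counter under its middle, z up. Bays with black rubber floors, 86 mm along x and 68 mm along y, centred at y = +44 and -44 mm, floor 18 mm high, rims 6 mm higher. The charged pack lies in the +44 mm bay, its front towards -x; the other bay is free
- disinfectant: white bottle, 60 mm across, 170 mm high, standing. Bystander. Origin under its middle
- jar: glass jar with steel lid, 72 mm across, 95 mm high, standing. Bystander. Origin under its middle
- cassette_centre (a point): steel instrument cassette lying flat, 65 x 140 x 28 mm, its long side along y. Bystander. Point at its middle
There are look-alikes about, which are no part of the job. What is shaped like the charger but blue or turquoise is not meant.

How it is judged:
By the outcome, as a careful person would: the job done as asked, in the order asked, and still so for the second after the job is handed in, with the robot touching nothing.
It also fails if it takes over 64 s, if anything falls off the work surface, if the arm or the gripper's body presses on something with over 40 N, if the wrist force passes 120 N, or if a joint passes its speed limit or range.

## Working session

There is one attempt and no reset: what is moved stays moved. The work goes in short steps, each a Python script; the robot and the scene stay as the last script left them, time stands still between calls to the robot, and variables do not carry over. Pictures are saved under pics/ and viewed, about 8 in all and at most 12, crops included, and the job is handed in when it is done.

```bash
ls; mkdir -p pics
python3 - <<'E'
from plant import robot
import cv2,numpy as np
s=robot.sense();print(s['t'],s['tcp_pos'],s['tcp_rot'],s['opening'],robot.nose_length)
for n in("scene","top"):
    f=robot.grab_frame(n);np.savez(f"pics/{n}0.npz",**f)
    cv2.imwrite(f"pics/{n}0.png",f["image"][:,:,::-1]);print(n,f['fx'],f['R'],f['t'])
E
```

```text
pics
0.0 [ 0.16020963 -0.65513596  0.24123026] [ 3.14153371e+00  1.97015541e-03 -1.33095327e+00] 0.9985860283508138 0.011
scene 553.0366636575682 [[ 0.57223962  0.82007318  0.00466904]
 [ 0.59567894 -0.41173277 -0.68966856]
 [-0.56365629  0.39743692 -0.72411013]] [-0.32746559 -0.27616851  1.57912117]
top 443.66715075061984 [[ 0.02153562 -0.99968102 -0.01319409]
 [-0.98988059 -0.01946933 -0.14056087]
 [ 0.14025915  0.01608764 -0.98998412]] [-0.00167488  0.56715807  1.0228871 ]
```

View pics/scene0.png

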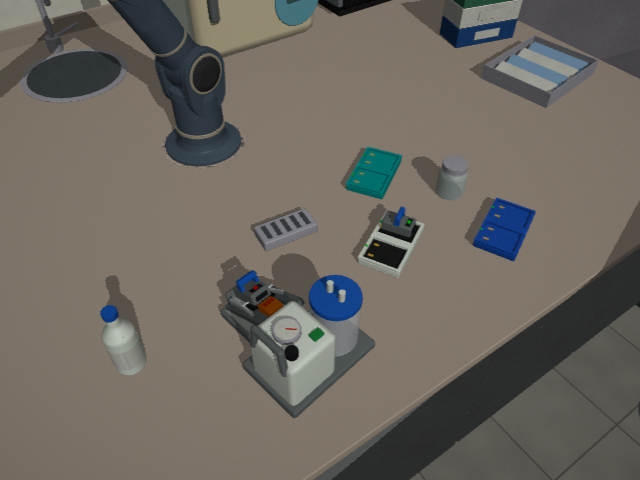

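View pics/top0.png

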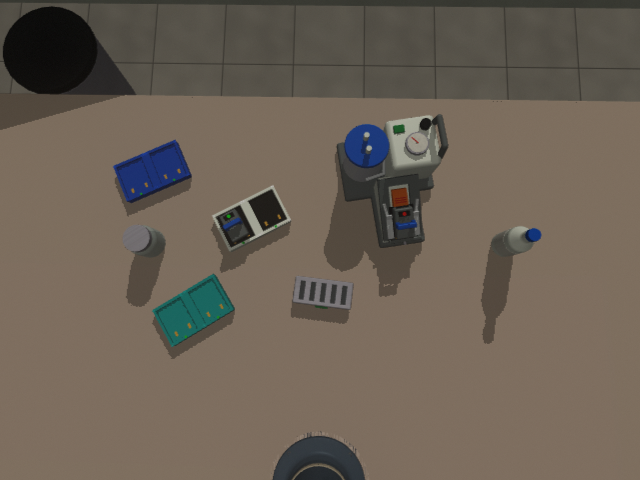

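```bash
cat > h.py <<'E'
import numpy as np,cv2
def cloud(f):
    v,u=np.mgrid[:480,:640];z=f["range_z"]
    c=np.stack([(u-f["cx"])/f["fx"]*z,(v-f["cy"])/f["fy"]*z,z],-1)
    return (c-f["t"])@f["R"]
def proj(f,X):
    c=np.asarray(X)@f["R"].T+f["t"];return np.stack([f["fx"]*c[...,0]/c[...,2]+f["cx"],f["fy"]*c[...,1]/c[...,2]+f["cy"]],-1)
def hsv(f): return cv2.cvtColor(np.ascontiguousarray(f["image"]),cv2.COLOR_RGB2HSV)
E
python3 - <<'E'
import numpy as np,cv2
from h import *
f=dict(np.load("pics/top0.npz"));g=dict(np.load("pics/scene0.npz"))
a=cv2.resize(f["image"][165:260,205:440],None,fx=3.4,fy=3.4,interpolation=cv2.INTER_CUBIC)
b=cv2.resize(g["image"][190:330,200:435],None,fx=3.4,fy=3.4,interpolation=cv2.INTER_CUBIC)[:,:]
im=np.vstack([a,b]);im=cv2.resize(im,None,fx=.74,fy=.74);cv2.imwrite("pics/crop0.png",im[:,:,::-1])
for n,f,boxes in(("top",f,{"charger":(205,180,300,255),"flat":(370,200,430,250),"chg":(215,205,250,245),"catch":(380,180,420,210)}),("scene",g,{"charger":(350,195,430,280),"flat":(225,265,275,310),"chg":(375,200,425,240),"catch":(255,290,290,320)})):
    P=cloud(f);H=hsv(f)
    for k,(u0,v0,u1,v1) in boxes.items():
        m=np.zeros((480,640),bool);m[v0:v1,u0:u1]=1
        h,s,v=H[...,0],H[...,1],H[...,2]
        if k=="charger": m&=(s<60)&(v>140)
        elif k=="catch": m&=(h<14)&(s>150)&(v>100)
        else: m&=(h>105)&(h<130)&(s>150)
        m&=f["range_z"]>0
        p=P[m];print(n,k,len(p),np.median(p,0).round(4),np.percentile(p,[5,95],axis=0).round(4).tolist())
        if k=="charger":
            r=cv2.minAreaRect(p[(p[:,2]>.015)&(p[:,2]<.034)][:,:2].astype(np.float32)*1000);print(r)
E
```

```text
top charger 673 [0.6278 0.1705 0.0247] [[0.5794, 0.0933, 0.0207], [0.6879, 0.2585, 0.0278]]
((618.262451171875, 176.73068237304688), (100.76848602294922, 168.1755828857422), 28.186511993408203)
top flat 123 [ 0.5907 -0.1861  0.1143] [[0.584, -0.2056, 0.1005], [0.6015, -0.1672, 0.1175]]
top chg 78 [0.5947 0.2138 0.0741] [[0.5839, 0.1962, 0.0702], [0.606, 0.2302, 0.0785]]
top catch 153 [ 0.664  -0.1752  0.0929] [[0.6447, -0.1911, 0.0847], [0.6761, -0.1618, 0.0959]]
scene charger 722 [0.6355 0.1642 0.0234] [[0.5802, 0.0902, 0.0147], [0.6933, 0.2532, 0.027]]
((618.359619140625, 176.90292358398438), (100.7359848022461, 177.49476623535156), 28.41703987121582)
scene flat 214 [ 0.5956 -0.1906  0.1094] [[0.5865, -0.2081, 0.0937], [0.6033, -0.1686, 0.116]]
scene chg 108 [0.6003 0.2051 0.0706] [[0.5843, 0.1946, 0.0522], [0.6084, 0.2277, 0.0753]]
scene catch 81 [ 0.6666 -0.1771  0.0922] [[0.6459, -0.1901, 0.0885], [0.6779, -0.1612, 0.0949]]
```

View pics/crop0.png

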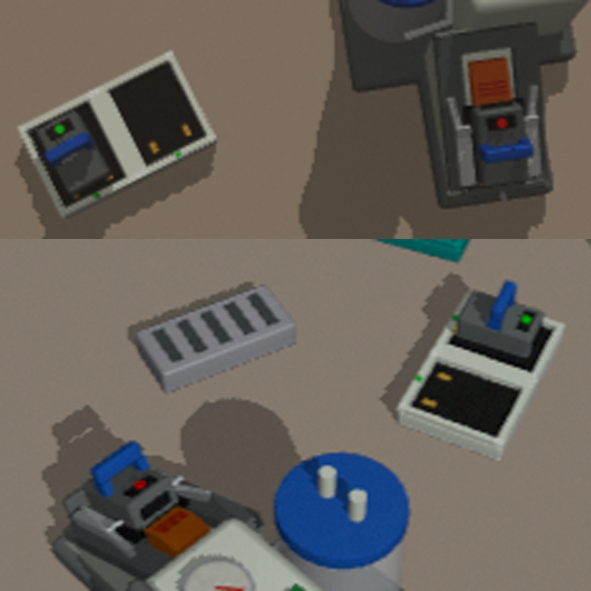

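Candidates (top image): white charger (252,218), turquoise look-alike (195,310), blue look-alike (153,172). I choose the white one, whose left bay holds the pack with the green light (charged). The red-light pack sits in the rail at (404,220), and the orange catch is at (399,195). The crop confirms all of these. Next I check the IK and take a wrist close-up.

```bash
cat >> h.py <<'E'
from scipy.spatial.transform import Rotation as Ro
S25,C25=np.sin(np.radians(25)),np.cos(np.radians(25))
def rail_R(psi):  # columns rail x,y,z
    return (Ro.from_euler('z',psi)*Ro.from_euler('y',-np.radians(25))).as_matrix()
def tool(Robj,spin=0): # tool z = -obj z, tool x = obj x turned by spin
    return (Ro.from_matrix(Robj)*Ro.from_euler('z',spin)*Ro.from_euler('x',np.pi)).as_euler('xyz')
E
python3 - <<'E'
from plant import robot
from h import *
f=robot.grab_frame("wrist");s=robot.sense()
Rt=Ro.from_euler('xyz',s['tcp_rot']).as_matrix()
cam=-f["R"].T@f["t"];print("cam in tool",Rt.T@(cam-s['tcp_pos']),(f["R"]@Rt).round(3),f["fx"])
psi=np.radians(8.4);R=rail_R(psi);g=np.array([.597,-.186,.107])
for nm,p,RR,sp in [("grip",g,R,0),("grip",g,R,np.pi),("catch",np.array([.66,-.175,.09]),R,np.pi/2),("catch",np.array([.66,-.175,.09]),R,-np.pi/2),("view",g+.13*R[:,2],R,0),("view",g+.13*R[:,2],R,np.pi)]+[("chg",np.array([.6,.215,z]),Ro.from_euler('z',.492).as_matrix(),sp) for z in(.065,.2) for sp in(0,np.pi)]+[("bay",np.array([.64,.138,.065]),Ro.from_euler('z',.492).as_matrix(),sp) for sp in(0,np.pi)]:
    q=robot.inverse_kinematics(p,tool(RR,sp));print(nm,round(sp,2),None if q is None else np.round(q,2))
E
```

```text
cam in tool [ 5.37587043e-05 -7.88073579e-02 -1.30636621e-01] [[ 1.    -0.     0.   ]
 [ 0.     0.95  -0.313]
 [-0.     0.313  0.95 ]] 425.2615937548865
grip 0 [ 0.76  0.48 -0.55  2.03  0.2   0.29  0.28]
grip 3.14 [ 0.38  0.42 -0.06  2.05 -0.56  0.32 -2.17]
catch 1.57 [ 0.93  0.72 -0.92  1.9   0.92  0.48  1.21]
catch -1.57 [ 0.48  0.53 -0.27  1.93 -0.13  0.3  -1.04]
view 0 [ 0.92  0.24 -0.62  2.03 -0.12  0.53  0.58]
view 3.14 [ 0.5   0.19 -0.13  2.05 -0.36  0.55 -2.35]
chg 0 [ 0.23  0.83 -0.98  1.74  0.8   1.03 -0.55]
chg 3.14 [-1.01  0.79  0.91  1.81 -0.77  0.94 -2.4 ]
chg 0 [ 0.32  0.73 -1.15  1.63  0.69  1.25 -0.48]
chg 3.14 [-1.12  0.68  1.11  1.72 -0.66  1.17 -2.47]
bay 0 [ 0.2   0.74 -0.71  1.7   0.58  0.93 -0.25]
bay 3.14 [-0.86  0.81  0.91  1.77 -0.78  0.96 -2.28]
```

Run:
```python
from plant import robot
from h import *
psi=np.radians(8.4);R=rail_R(psi);g=np.array([.597,-.186,.107])
robot.goto(g+.15*R[:,2]+.03*R[:,0]+.01*R[:,1],tool(R,0))
f=robot.grab_frame("wrist");np.savez("pics/w1.npz",**f);cv2.imwrite("pics/w1.png",f["image"][:,:,::-1])
print(robot.sense()['t'],robot.sense()['tcp_pos'],robot.sense()['joint_pos'])
P=cloud(f);H=hsv(f);h,s,v=H[...,0],H[...,1],H[...,2];ok=f["range_z"]>0
for n,m in(("blue",(h>105)&(h<130)&(s>150)),("orange",(h<14)&(s>150)&(v>100))):
    m=m&ok&(abs(P[...,1]+.18)<.06)&(P[...,0]<.72);p=(P[m]-g)@R;vv,uu=np.nonzero(m)
    print(n,m.sum(),np.percentile(p,[2,25,50,75,98],axis=0).round(4).tolist(),(uu.min(),uu.max(),vv.min(),vv.max()))
```

```text
2.4083 [ 0.55959298 -0.18276694  0.25552693] [ 0.89276731  0.22105779 -0.6290433   1.97043574 -0.09595819  0.59680276
  0.51447954]
blue 1588 [[-0.0333, -0.0193, -0.0126], [-0.0093, -0.0044, 0.008], [-0.0054, 0.0097, 0.0097], [-0.0021, 0.0196, 0.0107], [0.1382, 0.0462, 0.2171]] (np.int64(0), np.int64(639), np.int64(164), np.int64(479))
orange 691 [[0.0131, -0.0145, -0.0524], [0.0321, -0.0037, -0.0403], [0.0398, 0.0014, -0.0394], [0.046, 0.0084, -0.0382], [0.065, 0.0187, -0.0096]] (np.int64(300), np.int64(370), np.int64(194), np.int64(239))
```

View pics/w1.png

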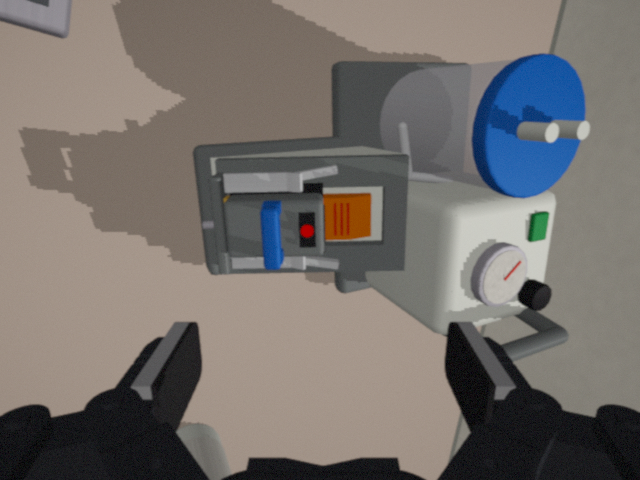

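The wrist view is sharp. Pack handle bar at (272,235), red light (307,231), catch (347,216), channels along v≈182 and v≈263, and the housing's near edge at u≈410. Now I fit the rail from the depth data.

Run:
```python
from h import *
f=dict(np.load("pics/w1.npz"));psi=np.radians(8.4);R=rail_R(psi);g=np.array([.597,-.186,.107])
P=cloud(f);H=hsv(f);L=(P-g)@R
def box(u0,v0,u1,v1):
    m=np.zeros((480,640),bool);m[v0:v1,u0:u1]=1;return m&(f["range_z"]>0)
h,s,v=H[...,0],H[...,1],H[...,2]
d=box(385,165,405,262);p=L[d];A=np.c_[p[:,:2],np.ones(len(p))];c=np.linalg.lstsq(A,p[:,2],rcond=None)[0]
print("deck plane",c,"resid",np.std(A@c-p[:,2]),"n",len(p))
zd=np.median(p[:,2]);print("deck z",zd)
# deck-level pixels: y extents per x slice
for x in np.arange(-.04,.11,.012):
    m=box(180,120,420,300)&(abs(L[...,0]-x)<.004)&(abs(L[...,2]-zd)<.012);q=L[m]
    if len(q)>5:print(round(x,3),len(q),q[:,1].min().round(4),q[:,1].max().round(4),((q[:,1].min()+q[:,1].max())/2).round(4))
m=box(180,120,420,300)&(abs(L[...,2]-zd)<.012);print("deck x ext",np.percentile(L[m][:,0],[0.5,99.5]))
m=box(250,190,295,280)&(h>105)&(h<130)&(s>120)
q=L[m];t=q[q[:,2]>np.percentile(q[:,2],90)-.004];vx,vy,x0,y0=cv2.fitLine(t[:,:2].astype(np.float32),2,0,.01,.01).ravel()
print("bar top",len(t),t.min(0),t.max(0),np.median(t,0),"dir deg from y",np.degrees(np.arctan2(-vx*np.sign(vy),abs(vy))))
m=box(300,185,385,245)&(h<14)&(s>150)&(v>100);q=L[m];print("catch",np.percentile(q,[1,50,99],axis=0).round(4).tolist(),cv2.minAreaRect(q[abs(q[:,2]-np.median(q[:,2]))<.004][:,:2].astype(np.float32)*1000))
m=box(225,195,320,262)&(s<60)&(abs(L[...,2]-zd-.032)<.006);q=L[m];print("body top",np.percentile(q,[1,50,99],axis=0).round(4).tolist())
w=P[box(395,140,560,330)&(s<50)&(v>130)];wl=(w-g)@Ro.from_euler('z',psi).as_matrix();print("housing x min (unit dir, rel grip)",np.percentile(wl[:,0],[1,5]),"z",np.percentile(w[:,2],[1,50,99]))
```

```text
deck plane [-0.00693639  0.00924201 -0.0453466 ] resid 0.0007348200364801184 n 1932
deck z -0.04590776788326561
-0.04 544 -0.0475 0.047 -0.0003
-0.028 560 -0.0473 0.0472 -0.0001
-0.016 414 -0.0466 0.0475 0.0004
-0.004 507 -0.0464 0.0477 0.0006
0.008 261 -0.0463 0.048 0.0009
0.02 549 -0.0462 0.0481 0.001
0.032 1123 -0.0458 0.0484 0.0013
0.044 1137 -0.0454 0.0487 0.0017
0.056 1111 -0.0459 0.0489 0.0015
0.068 878 -0.0447 0.0492 0.0023
0.08 1224 -0.045 0.0495 0.0023
0.092 874 -0.0448 0.0496 0.0024
0.104 974 -0.0742 0.0176 -0.0283
deck x ext [-0.05167173  0.10544082]
bar top 1006 [-0.01352066 -0.02127396  0.00667024] [-0.00148421  0.022176    0.01229417] [-0.00728696  0.00178402  0.00976883] dir deg from y 1.4251369
catch [[0.0123, -0.015, -0.0531], [0.0398, 0.0014, -0.0394], [0.0652, 0.0188, -0.0093]] ((41.669090270996094, 1.7346572875976562), (25.54983901977539, 34.38142013549805), 2.705570697784424)
body top [[-0.0423, -0.0205, -0.0186], [-0.0175, 0.003, -0.014], [0.0251, 0.0223, -0.0116]]
housing x min (unit dir, rel grip) [0.11353746 0.11526166] z [-0.59771276  0.14637282  0.15762096]
```

```bash
cat >> h.py <<'E'
_g=np.array([.597,-.186,.107])
O=_g+rail_R(np.radians(8.4))@np.array([-.0073,.0005,-.046])
PSI=np.radians(9.6);RR=rail_R(PSI)
def rp(x,y,z): return O+RR@np.array([x,y,z])
E
python3 - <<'E'
from plant import robot
from h import *
print("O",O)
robot.grip(0.0,40)
o=tool(RR,np.pi/2)
q=robot.inverse_kinematics(rp(.057,0,.09),o);print(np.round(q,2))
robot.goto(rp(.057,0,.075),o)
robot.move_straight(rp(.057,0,.022),.1)
w0=robot.sense()['wrist_force'];z0=None
hit=robot.move_straight(rp(.057,0,.0065),.02,contact_N=9)
s=robot.sense();L=RR.T@(s['tcp_pos']-O);print("hit",hit,L-[0,0,.011],RR.T@(s['wrist_force']-w0),s['t'])
f=robot.grab_frame("wrist");cv2.imwrite("pics/w2.png",f["image"][:,:,::-1]);np.savez("pics/w2.npz",**f)
E
```

```text
O [ 0.60961378 -0.18363194  0.06222473]
[ 0.94  0.5  -0.82  1.93  0.4   0.48  1.67]
hit True [ 0.05813162 -0.00039349 -0.00294035] [0.41538268 0.27158954 8.24909263] 5.6167
```

View pics/w2.png

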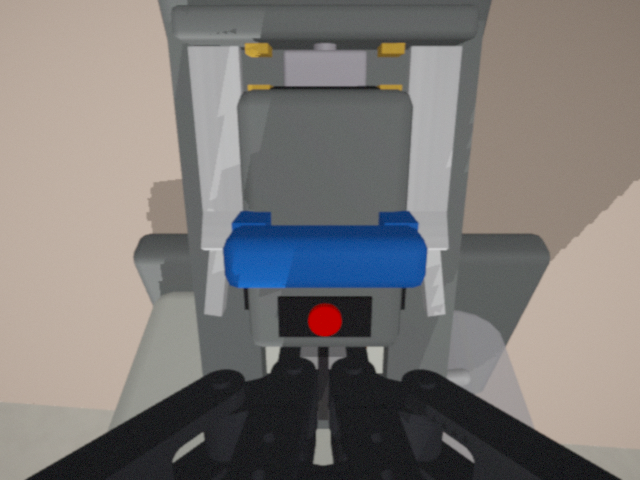

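Pressed to 9 mm (tip 2.9 mm below the deck, 8 N). The pack has sprung up: a gap is visible between the contacts at v≈50 and the body at v≈90, and the bar at (325,255) is centred. Next, grip it and slide it up.

Run:
```python
from plant import robot
from h import *
robot.move_straight(rp(.057,0,.085),.15)
f=dict(np.load("pics/w2.npz"));P=(cloud(f)-O)@RR;H=hsv(f);h,s=H[...,0],H[...,1]
m=(h>105)&(h<130)&(s>120)&(f["range_z"]>0)&(P[...,2]>.048)&(P[...,2]<.062)&(abs(P[...,0])<.05)
q=P[m];print("bar",len(q),q.min(0),q.max(0),np.median(q,0));x=(q[:,0].min()+q[:,0].max())/2
robot.grip(0.4)
o=tool(RR,0)
robot.goto(rp(x,0,.085),o)
f=robot.grab_frame("wrist");P=(cloud(f)-O)@RR;H=hsv(f);h,s=H[...,0],H[...,1]
m=(h>105)&(h<130)&(s>120)&(f["range_z"]>0)&(P[...,2]>.048)&(P[...,2]<.062)&(abs(P[...,0])<.05)&(abs(P[...,1])<.04)
q=P[m];print("bar",len(q),np.percentile(q,[1,99],axis=0),np.median(q,0))
cv2.imwrite("pics/w3.png",f["image"][:,:,::-1]);print(robot.sense()['t'])
```

```text
bar 11439 [ 0.00263523 -0.02162071  0.04800371] [0.04441255 0.02178659 0.05854117] [ 7.23428726e-03 -8.52018625e-05  5.57800094e-02]
bar 2714 [[ 0.00424064 -0.01962234  0.04885463]
 [ 0.01584553  0.02198818  0.05913683]] [0.01013618 0.00403738 0.05749207]
7.85
```

Run:
```python
from plant import robot
from h import *
robot.move_straight(rp(.010,0,.085),.15)
c=robot.move_straight(rp(.010,0,.0455),.08,contact_N=8);print("contact",c)
robot.grip(0.0,60);robot.sleep(.1)
s=robot.sense();print(s['opening']*85,RR.T@(s['tcp_pos']-O),RR.T@s['wrist_force'],s['t'])
f=robot.grab_frame("wrist");np.savez("pics/grip_flat.npz",**f);cv2.imwrite("pics/w4.png",f["image"][:,:,::-1])
```

```text
contact False
10.527879216089731 [ 0.01159799 -0.00034593  0.04603497] [ 3.75953653 -0.21462802  2.94861583] 9.1667
```

View pics/w4.png

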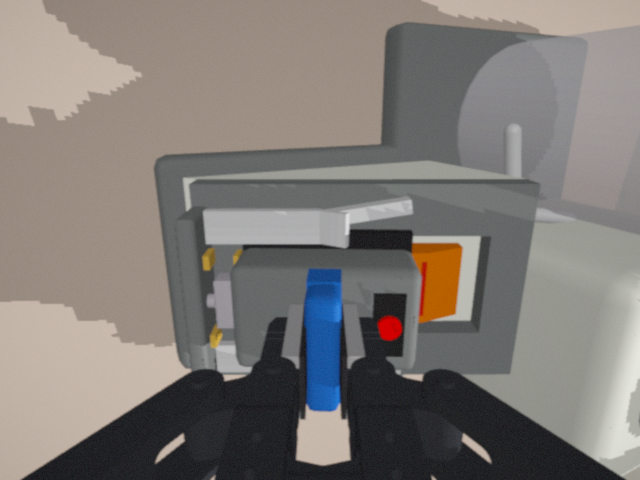

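```bash
cat >> h.py <<'E'
CY=np.radians(28.3);RC=Ro.from_euler('z',CY).as_matrix()
def cp(x,y,z): return np.array([.6183,.1768,0])+RC@np.array([x,y,z])
E
python3 - <<'E'
from plant import robot
from h import *
robot.move_straight(rp(.063,0,.0457),.06)
s=robot.sense();print(RR.T@(s['tcp_pos']-O),RR.T@s['wrist_force'],s['opening']*85,s['t'])
robot.move_straight(rp(.063,0,.095),.1)
robot.move_straight(rp(.063,0,.095)+[-.08,.04,.07],.25)
o=tool(RC,0)
robot.goto(cp(0,-.044,.15),o)
s=robot.sense();print(s['tcp_pos'],s['opening']*85,s['t'])
f=robot.grab_frame("wrist");cv2.imwrite("pics/w5.png",f["image"][:,:,::-1]);np.savez("pics/w5.npz",**f)
E
```

```text
[0.06347956 0.00032553 0.04574136] [-0.56827731  0.86420643  2.05456156] 10.650306755744309 10.25
[0.63965004 0.13549785 0.14955881] 10.834232052720854 12.6833
```

View pics/w5.png

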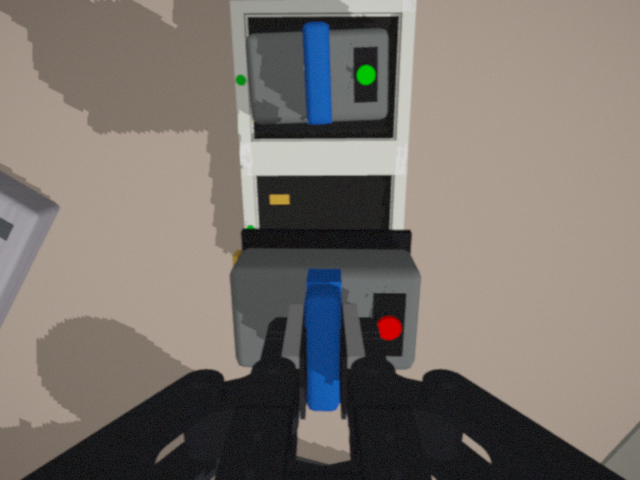

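The flat pack hangs level over the free bay (red light at (390,328)). The charged pack's bar runs (316,25)–(319,122) in the other bay, and the tool is aligned with the charger. I'll lower it, then measure the charged pack from the same frame.

Run:
```python
from plant import robot
from h import *
f=dict(np.load("pics/w5.npz"));C=cp(0,0,0);P=(cloud(f)-C)@RC;H=hsv(f);h,s,v=H[...,0],H[...,1],H[...,2];ok=f["range_z"]>0
m=ok&(s<60)&(v>150)&(abs(P[...,2]-.024)<.006)&(abs(P[...,0])<.06)&(abs(P[...,1])<.1)
q=P[m];print("rim",len(q),np.percentile(q,[.5,50,99.5],axis=0).round(4).tolist(),cv2.minAreaRect(q[:,:2].astype(np.float32)*1000))
m=m&(abs(P[...,1])<.008);q=P[m];print("mid wall",np.percentile(q,[2,98],axis=0).round(4).tolist())
vv=np.arange(480)[:,None]
m=ok&(h>105)&(h<130)&(s>120)&(vv<140)&(P[...,2]>.065);q=P[m];print("bar",np.percentile(q,[2,50,98],axis=0).round(4).tolist(),cv2.minAreaRect(q[:,:2].astype(np.float32)*1000))
o=tool(RC,0)
t=cp(0,-.044,.072);robot.move_straight(t,.1)
robot.sleep(.2);s=robot.sense();print((s['tcp_pos']-C)@RC,s['wrist_force'],s['t'])
c=robot.move_straight(cp(0,-.044,.0615),.02,contact_N=3);s=robot.sense();print(c,(s['tcp_pos']-C)@RC,s['wrist_force'],s['t'])
```

```text
rim 12237 [[-0.0517, -0.0396, 0.0186], [0.0003, 0.0093, 0.0232], [0.0478, 0.0855, 0.025]] ((-2.1317291259765625, 21.768627166748047), (100.45044708251953, 128.31216430664062), 0.1519545018672943)
mid wall [[-0.05, -0.0077, 0.0218], [0.0459, 0.0077, 0.0245]]
bar [[-0.0103, 0.0252, 0.0703], [-0.0046, 0.0467, 0.0729], [0.0009, 0.0664, 0.0745]] ((-4.608509540557861, 45.722206115722656), (11.767528533935547, 43.94116973876953), 2.2762622833251953)
[ 0.00046004 -0.04408707  0.07277386] [ 0.78612416 -0.21742273 -2.90899784] 13.8667
True [ 0.00034317 -0.04396795  0.06276234] [0.39212488 0.66125044 4.27883121] 14.3417
```

Run:
```python
from plant import robot
from h import *
C=cp(0,0,0)
robot.grip(0.4);robot.sleep(.2)
robot.move_straight(cp(0,-.044,.12),.12)
robot.move_straight(cp(-.003,.03,.15),.15);robot.sleep(.25)
f=robot.grab_frame("wrist");np.savez("pics/w6.npz",**f);cv2.imwrite("pics/w6.png",f["image"][:,:,::-1])
print(robot.sense()['t'],(robot.sense()['tcp_pos']-C)@RC)
P=(cloud(f)-C)@RC;H=hsv(f);h,s,v=H[...,0],H[...,1],H[...,2];ok=f["range_z"]>0
for n,a,b in(("chg",0.01,.1),("flat",-.1,-.01)):
    m=ok&(h>105)&(h<130)&(s>120)&(P[...,2]>.066)&(P[...,2]<.08)&(P[...,1]>a)&(P[...,1]<b);q=P[m]
    if len(q)>30: print(n,len(q),np.percentile(q,[2,50,98],axis=0).round(4).tolist(),cv2.minAreaRect(q[:,:2].astype(np.float32)*1000))
```

```text
16.5167 [-0.0032211   0.02898499  0.14956584]
chg 1742 [[-0.0103, 0.0267, 0.0698], [-0.0048, 0.0486, 0.0728], [0.0009, 0.0675, 0.0742]] ((-4.6203389167785645, 46.475868225097656), (11.67884349822998, 43.05902862548828), 2.0616936683654785)
flat 1299 [[-0.006, -0.0621, 0.0676], [-0.0004, -0.0389, 0.0728], [0.0051, -0.0214, 0.0743]] ((-0.33609819412231445, -42.70176696777344), (43.68281555175781, 11.49975299835205), 89.91231536865234)
```

View pics/w6.png

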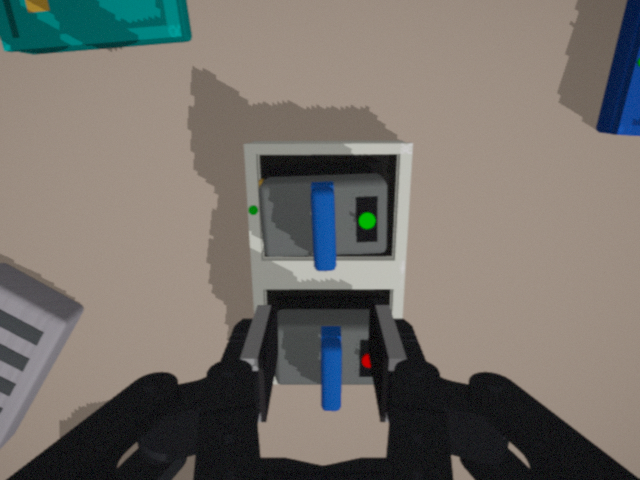

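The flat pack sits squarely in its bay (red light (369,361)), and the charged pack is at bar (323,227), turned +2°. Now grip the charged pack.

Run:
```python
from plant import robot
from h import *
C=cp(0,0,0);Rp=Ro.from_euler('z',CY+np.radians(2.1)).as_matrix();o=tool(Rp,0)
robot.goto(cp(-.0046,.046,.11),o)
c=robot.move_straight(cp(-.0046,.046,.0633),.1,contact_N=8);print(c)
robot.sleep(.15);robot.grip(0.0,60);robot.sleep(.1)
s=robot.sense();print(s['opening']*85,(s['tcp_pos']-C)@RC,s['t'])
robot.move_straight(cp(-.0046,.046,.16),.15);robot.sleep(.1)
f=robot.grab_frame("wrist");np.savez("pics/grip_chg.npz",**f)
g=dict(np.load("pics/grip_flat.npz"))
T=[]
for k,F in(("flat",g),("chg",f)):
    H=hsv(F);h,ss=H[...,0],H[...,1];m=((h>105)&(h<130)&(ss>120)).astype(np.uint8);m[:260]=0;m[430:]=0;m[:,:290]=0;m[:,360:]=0
    v,u=np.nonzero(m);c=np.linalg.lstsq(np.c_[v,np.ones(len(v))],u,rcond=None)[0]
    print(k,len(u),u.min(),u.max(),v.min(),v.max(),"slope",c)
im=np.hstack([g["image"][230:420,210:440],f["image"][230:420,210:440]]);cv2.imwrite("pics/cmp.png",cv2.resize(im,None,fx=1.7,fy=1.7)[:,:,::-1])
print(robot.sense()['t'])
```

```text
False
10.70743226758255 [-0.00368551  0.04602572  0.06396225] 18.0
flat 4815 304 342 269 410 slope [-5.92366293e-03  3.24733208e+02]
chg 5022 292 356 269 429 slope [1.30751045e-02 3.18641631e+02]
18.9417
```

View pics/cmp.png

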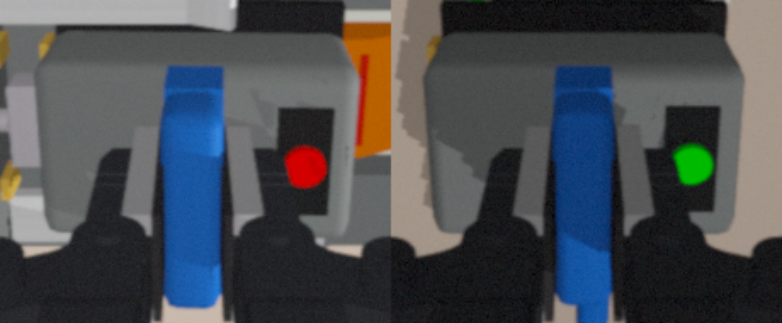

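The wrist images of the two grips match to within 1–2 px (bars at 193 and 583−390, lights at v=166 and 163), so the charged pack sits in the tool as the flat one did. Carry it to the rail and set it on at x = 64 mm.

Run:
```python
from plant import robot
from h import *
o=tool(RR,0)
def st(n):
    s=robot.sense();print(n,((s['tcp_pos']-O)@RR).round(4),(RR.T@s['wrist_force']).round(2),round(s['opening']*85,2),round(s['t'],2))
robot.goto(rp(.063,0,.095)+[-.08,.03,.08],o)
robot.move_straight(rp(.063,0,.09),.2)
robot.move_straight(rp(.063,0,.062),.1);robot.sleep(.2);st("above")
c=robot.move_straight(rp(.063,0,.045),.03,contact_N=10);robot.sleep(.1);st(c)
f=robot.grab_frame("wrist");cv2.imwrite("pics/w7.png",f["image"][:,:,::-1])
```

```text
above [ 0.0634 -0.0003  0.0626] [-1.52  0.08 -2.9 ] 11.06 21.76
True [ 0.0632 -0.0002  0.0462] [1.86 0.35 5.46] 10.56 22.39
```

View pics/w7.png

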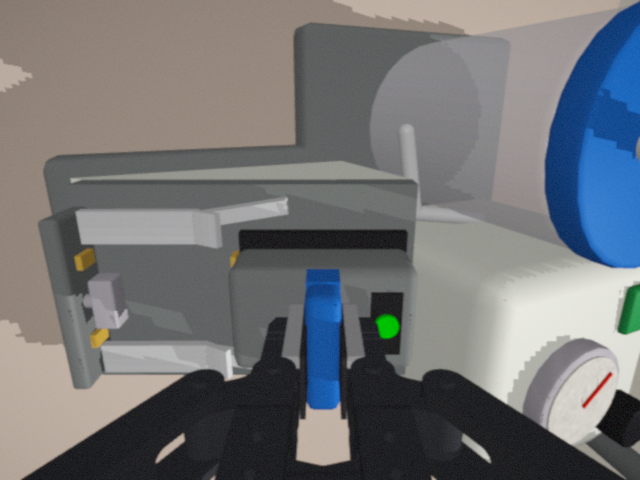

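The pack lies flat on the deck (TCP z 46.2 mm, the same as the flat pack's), centred between the flares. Slide it down.

Run:
```python
from plant import robot
from h import *
def st(n):
    s=robot.sense();L=(s['tcp_pos']-O)@RR;print(n,L.round(4),(RR.T@s['wrist_force']).round(2),round(s['opening']*85,2),round(s['t'],2));return L
z=.0455
for x in (.04,.02,.012):
    c=robot.move_straight(rp(x,0,z),.05,contact_N=15);L=st((x,c))
    if c: break
else:
    for x in (.004,-.001,-.003,-.005,-.007):
        c=robot.move_straight(rp(x,0,z),.03,contact_N=32);L=st((x,c))
        if c or L[0]<-.0012: break
```

```text
(0.04, False) [ 0.0401 -0.0007  0.0461] [-0.19  0.31  6.9 ] 10.38 23.01
(0.02, False) [ 0.0202 -0.0008  0.0462] [-0.48 -0.22  7.99] 10.6 23.56
(0.012, False) [ 0.013  -0.0008  0.0462] [0.44 1.2  6.37] 10.49 23.87
(0.004, False) [ 0.0085 -0.0008  0.0466] [5.28 1.34 5.78] 10.63 24.28
(-0.001, False) [ 0.0046 -0.0008  0.0467] [6.38 0.8  6.41] 10.39 24.6
(-0.003, False) [ 0.0033 -0.0008  0.0468] [7.88 1.19 5.18] 10.53 24.85
(-0.005, False) [ 0.0017 -0.0008  0.0469] [8.81 1.66 6.78] 10.53 25.1
(-0.007, False) [-0.0006 -0.0008  0.0466] [8.47 1.05 3.43] 10.64 25.35
```

Run:
```python
from plant import robot
from h import *
def st(n):
    s=robot.sense();L=(s['tcp_pos']-O)@RR;F=RR.T@s['wrist_force'];print(n,L.round(4),F.round(2),round(s['opening']*85,2),round(s['t'],2));return F
for x in (-.009,-.011,-.013,-.016,-.02):
    c=robot.move_straight(rp(x,0,.0455),.03,contact_N=25);F=st((x,c))
    if c or F[0]>18: break
robot.sleep(.3);st("hold")
robot.move_straight(rp(0,0,.0458),.03);robot.sleep(.2);st("relaxed")
f=robot.grab_frame("wrist");cv2.imwrite("pics/w8.png",f["image"][:,:,::-1])
```

```text
(-0.009, False) [-0.0012 -0.0008  0.0467] [11.24  1.24  3.22] 10.64 25.6
(-0.011, False) [-0.0014 -0.0008  0.0469] [13.34  1.38  2.53] 10.46 25.85
(-0.013, False) [-0.0016 -0.0008  0.0471] [15.33  1.6   1.58] 10.77 26.1
(-0.016, False) [-0.0018 -0.0009  0.0474] [20.48  2.61 -0.39] 10.64 26.35
hold [-0.0018 -0.0009  0.0474] [19.28  1.89 -0.99] 10.57 26.65
relaxed [ 0.0013 -0.0007  0.0462] [3.1  0.3  3.55] 10.63 27.53
```

View pics/w8.png

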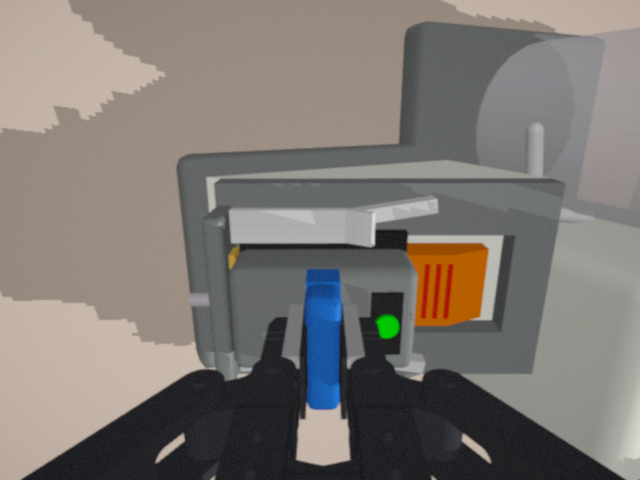

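The catch looks up (full face at (447,285)) behind the pack, and the stop was felt (force climbs at x = −1.4 mm). Release, retreat and check.

Run:
```python
from plant import robot
from h import *
robot.grip(0.4);robot.sleep(.2)
robot.move_straight(rp(0,0,.09),.1)
robot.move_straight(rp(.0,0,.12)+[-.03,0,.06],.2);robot.sleep(.4)
f=robot.grab_frame("wrist");np.savez("pics/w9.npz",**f)
P=(cloud(f)-O)@RR;H=hsv(f);h,s,v=H[...,0],H[...,1],H[...,2];ok=(f["range_z"]>0)&(abs(P[...,1])<.04)
for n,m in(("bar",(h>105)&(h<130)&(s>120)&(P[...,2]>.05)&(P[...,2]<.062)&(abs(P[...,0])<.04)),("catch",(h<14)&(s>150)&(v>90)&(P[...,0]>.02)&(P[...,0]<.056))):
    q=P[m&ok];print(n,len(q),np.percentile(q,[2,50,98],axis=0).round(4).tolist())
g=robot.grab_frame("top");k=robot.grab_frame("scene")
a=cv2.resize(f["image"],(400,300));d=cv2.resize(k["image"][170:350,200:440],(400,300));b=cv2.resize(g["image"][90:390,100:560],(800,300))
cv2.imwrite("pics/fin.png",np.vstack([np.hstack([a,d]),b])[:,:,::-1]);print(robot.sense()['t'],robot.sense()['tcp_pos'])
```

```text
bar 1101 [[-0.0058, -0.0211, 0.0524], [-0.0005, 0.0006, 0.0557], [0.0053, 0.0202, 0.0572]]
catch 504 [[0.0388, -0.0161, -0.0072], [0.0489, 0.0005, 0.0065], [0.0557, 0.017, 0.0082]]
29.9083 [ 0.52962237 -0.19201131  0.23076455]
```

View pics/fin.png

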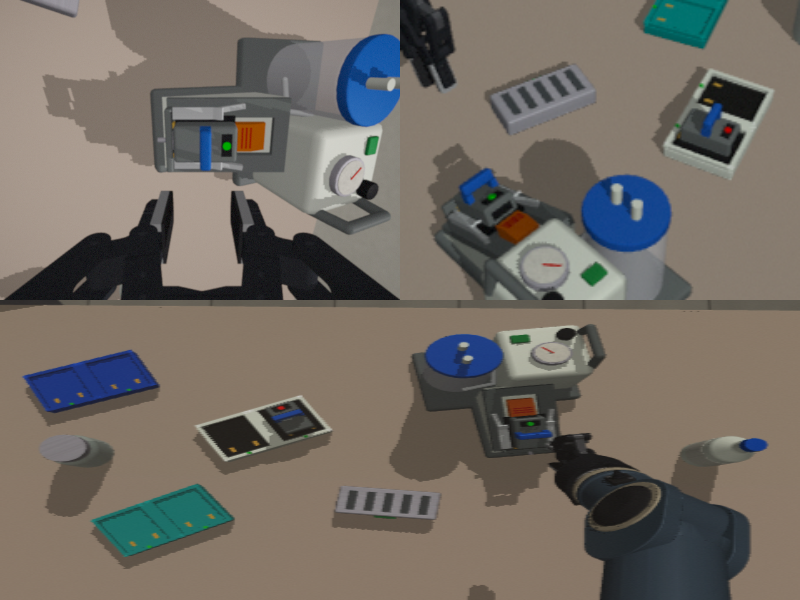

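The green-light pack stays seated after release (bar at rail x ≈ −0.3 mm, catch top 6.5 mm above the deck, so it is up). The red-light pack lies in the charger's free bay, nothing else has moved, and the gripper is clear.

```bash
python3 -c "
from plant import robot
robot.close_job();print(robot.sense()['t'])"
```

```text
the job is handed in; nothing more can be done
the job is handed in; nothing more can be done
```

The battery swap is done and handed in, at about 30 s on the robot's clock.

- **Flat pack:** I pressed the catch fully down (9 mm) and the pack sprang about 10 mm up the rail. I slid it up off the rail and set it down level in the free bay of the white charger, stopping at a 3 N contact setting.
- **Charged pack:** I took it from the other bay, set it on the rail and slid it down contacts first until it met the stop. The push on the rail reached about 20 N.
- **Last checks:** After release the charged pack stayed in place, its handle bar at rail x ≈ −0.3 mm (0 is fully seated). The catch top was about 6.5 mm above the deck, so it is up behind the pack. The flat pack lies upright in its bay, the other things on the counter look unmoved, and the gripper touches nothing.
- **Disagreements:**
  - The wrist camera put the charger's centre about 2 mm from where the other two cameras had it. That is within the bay clearance.
  - Contact at the charger came about 1 mm lower than I had worked out.
  - One early reading of the handle position was wrong because of outliers. I corrected it before gripping.

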